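# Unlock the bayonet cover of a bench lamp housing

### The arm

A 7-joint arm with a two-finger parallel gripper is mounted at the origin on a cart in front of the work surface, level with it; the furniture and walls round the work are solid. World frame = base frame: x ahead of the robot, y to its left, z up, the work surface at z = 0. Lengths are in m, angles in rad, forces in N, time in s.
With the tool pointing down it reaches from about 0.4 to 0.85 m from the base axis. Payload 10.4 kg.
Tool frame: the origin (TCP) lies midway between the tips of the shut fingers; the grasp point (between the pads) lies 19 mm behind it; z points along the fingers, y is the direction in which the jaws open and shut (so a half turn about z gives the same grasp; the last joint's range is limited). The gripper opens to 85 mm and grips with 20 to 120 N. Pads are 22 mm wide; open, the fingers measure 114 mm over their backs; the gripper's body (76 mm by 85 mm) begins 54 mm behind the grasp point. The pads swing forward as they close: fully open they stand 13 mm farther back than shut.
Start: joints at [1.166, 0.332, -0.065, 1.46, 0.022, 1.35, -0.088], TCP at [0.233, -0.58, 0.231] pointing down, gripper open.
Joint ranges: [-2.6, 2.6], [-0.5, 2.12], [-1.47, 1.34], [0.16, 2.42], [-1.27, 4.41], [0.06, 2.06], [-2.6, 2.6]. Speed limits (rad/s): [2.22, 2.22, 2.79, 2.79, 3.14, 3.14, 3.14].

### API

Orientations are given as a unit quaternion [x, y, z, w].
In Python, from workcell import manip, viewer gives the robot as it stands.
- The arm moves only by the tool move_arm, never from a script. Its argument "deltas" is a list of rows, each a list of 7 numbers: the shift along the tool's x, y, z in m, then the turn, a rotation vector about the tool's x, y, z in degrees, then the opening, from -1 (shut) to 1 (fully open). In form: [[dx, dy, dz, wx, wy, wz, gripper], ...]. A call has 1 to 10 rows; each row shifts and turns the commanded pose from where the row before left it, along the tool's axes as they then stand; what a row does not reach is not made up. A row lasts 1/8 s, in which the tool goes at most 62.5 mm and 10.7 degrees, less where a joint would pass 70% of its speed; a pose out of reach is approached as far as the arm can. A call with a gripper value outside its range is refused whole. The fingers move at their own pace and stop on an object; "force" is the grip in N (left out, the last holds). Time passes only in rows, so rows that do not move let the fingers close. It gives the time, the measured TCP pose, the force and the opening at its end, in the units of the state.
- manip.get_obs(): the state, without advancing time (a new reading comes with each control period).
- viewer.camera(name): name is "scene" or "side" or "wrist"; returns (picture, depth): 400x640x3 uint8, red, green, blue; 400x640 float32, m along the optical axis (not along the pixel's ray), 0 where there is no reading.
- viewer.calibration(name): a dict with "fx", "fy", "cx", "cy" (pixels), "dist" ([k1, k2, p1, p2, k3] as OpenCV has them; the pictures are not rectified), "R" (3x3) and "t" (3): a world point X has camera coordinates R X + t; the wrist camera has in their place "T_tool_cam" (4x4, takes a point from camera to tool coordinates, whose origin is the TCP and whose axes are the flange's). Camera axes: x right, y down, z forward; pixel columns grow to the right and rows downward; lengths in m; the calibration is good to about 2 mm. A picture is of the moment at which its call begins: read the wrist's pose just before it. calibration takes no time and is no camera call.
- manip.hand_in(): hands the job in, once; it reports no verdict.
The state is a dict: "clock": time; "joint_pos": joint angles; "joint_velocities": joint speeds; "tau": joint torques, N m; "position": TCP position; "ee_rot": TCP orientation; "ft_force": force on the tool from outside, world axes, zero at the start; "torque": the same for the moment, N m; "grip_width": opening from 0.0 (shut) to 1.0 (fully open).
Only numpy, scipy, OpenCV 4.12 (cv2) and the standard library are available. Lean on these libraries where they do the work, as an engineer would, in place of code of your own. Each camera call takes 0.05 s, during which the arm holds its last target.

### The job

The lamp in the round housing on the bench is to be changed: press the housing's bayonet cover down against its spring, twist it a quarter turn counter-clockwise (seen from above) and let it come up, so that it is free of its lugs. Leave the cover sitting level and loose on the housing, raised by its spring, and do not disturb the small things lying about.

Things in the scene. Friction and masses are not known exactly. Their poses are not given: they have to be found in the camera images.
- lamp: lamp housing screwed to the bench (does not move): grey foot slab 150 x 130 x 12 mm with a black rocker switch on its -x edge, ribbed aluminium barrel 110 mm wide up to 32 mm above the bench, and, hidden by the cover, a neck with three bayonet lugs. Origin on the vertical axis of barrel and cover, at bench height; z up
- cover_face (a point): grey bayonet cover on the housing: a round cap 117 mm wide, 38 mm high without its grip bar, knurled round its side, 90 to 170 g. This point is the centre of its flat top face, 87 mm above the bench while locked; x along the grip bar, z up. Pressing the face within 40 mm of the axis does not tilt it
- cover_bar (a point): centre of the upright straight grip bar that stands across the middle of the cover's top face, half-way up: the bar is 92 mm long along this point's x, 12 mm thick along y, 24 mm high; its top is 111 mm above the bench while locked. The cover can be turned by pushing sideways against the bar or by holding it; locked, x is within 4 degrees of lamp's x
- plate (a joint): height of the hidden sprung plate under the cover, m: about 0 locked, -0.009 pressed fully down (hard stop), 0.012 when the freed cover has risen. Spring: about 7 N at 0 and 0.3 N more per mm pressed. The cover leaves its notches when pressed 6 mm or more
- cover_turn (a point): point on the axis at the bottom of the cover's skirt, turning with it; x along the bar. Held down, the cover turns counter-clockwise seen from above (yaw grows) with less than 0.3 N m; it is clear of the lugs 75 to 80 degrees from locked and stops hard at about 100. Let go in between, it rises 12 mm and rests loose on the plate
- packet: small card packet of screws, 30 x 54 x 12 mm, lying beside the housing; leave alone. Origin at the centre of its underside
- driver: small screwdriver with a swivel cap, 57 x 14 x 14 mm, lying beside the housing; leave alone. Origin at the centre of its underside
Things that resemble listed ones, but are neither listed nor needed, are in the scene too. Leave any green look-alike of the part that bears cover_face alone.

How it is judged:
On the way, in this order (a step that is already met when the one before it is completed fails the run):
1. the cover is pressed down against its spring, at least 4 mm below its locked height (z of cover_face in the frame of lamp below 0.083 m), for 0.1 s.
2. the cover has come up free of its lugs, at least 7 mm above its locked height (z of cover_face in the frame of lamp above 0.094 m), for 0.2 s.
At the end, for the whole second after the job is handed in: the cover stands on its housing, raised by its spring to 94 to 106 mm above the bench (7 mm or more above locked), centred within 10 mm and level within 0.12 rad; packet and screwdriver within 30 mm of where they lay (z of cover_face in the frame of lamp between 0.094 and 0.106 m and horizontal distance between cover_face and lamp below 0.01 m and angle between cover_face's own z axis and vertical below 0.12 rad and distance of each of packet, driver from where it was at the start of the episode below 0.03 m); the robot touches nothing.
It fails at once if the packet or the screwdriver is moved by more than 30 mm (distance of any of packet, driver from where it was at the start of the episode above 0.03 m).
It also fails if it takes over 38 s, if anything falls off the work surface, if the arm or the gripper's body presses on something with over 40 N, if the wrist force passes 120 N, or if a joint passes its speed limit or range.

## Working session

There is one attempt and no reset: what is moved stays moved. The work goes in short steps, Python scripts to look and compute and a tool call to move; the robot and the scene stay as the last step left them, time stands still between calls to the robot, and variables do not carry over. Pictures are saved under pics/ and viewed, and the job is handed in when it is done.

Besides the shell and the picture viewer there is one more tool, called after "Request:" by a JSON object that holds its "api" and its "payload". move_arm: Moves the arm, as the interface text tells. Its arguments: {"type":"object","properties":{"deltas":{"type":"array"},"force":{"type":"number"}},"required":["deltas"]}

```bash
mkdir -p pics; ls
cat > h.py <<'E'
from workcell import manip, viewer
import numpy as np, cv2
def K(c): return np.array([[c['fx'],0,c['cx']],[0,c['fy'],c['cy']],[0,0,1.]])
def ray(c,u,v):
    p=cv2.undistortPoints(np.array([[[u,v]]],float),K(c),np.array(c['dist'],float))[0,0]
    R=np.array(c['R']);t=np.array(c['t'])
    return -R.T@t, R.T@np.array([p[0],p[1],1.])
def plane(c,u,v,z):
    o,d=ray(c,u,v); return o+d*(z-o[2])/d[2]
def cloud(c,dep):
    h,w=dep.shape;vv,uu=np.mgrid[:h,:w]
    p=cv2.undistortPoints(np.stack([uu,vv],-1).reshape(-1,1,2).astype(float),K(c),np.array(c['dist'],float)).reshape(h,w,2)
    P=np.dstack([p*dep[...,None],dep])
    return (P-np.array(c['t']))@np.array(c['R'])
E
python3 - <<'E'
from h import *
print(manip.get_obs())
for n in ['scene','side']:
    im,d=viewer.camera(n); c=viewer.calibration(n); print(n,c)
    cv2.imwrite(f'pics/{n}0.png',im[...,::-1]); np.savez(f'{n}0.npz',im=im,d=d)
E
```

```text
pics
{'clock': 0.0, 'joint_pos': array([ 1.16638177,  0.3328652 , -0.06473958,  1.4609465 ,  0.02160606,
        1.34997119, -0.08853565]), 'joint_velocities': array([-0.00119863,  0.00162232, -0.00115065, -0.00018809,  0.0002393 ,
        0.00111138, -0.00098408]), 'tau': array([ 6.76490663e-05, -6.25454664e+01,  4.90926986e-02, -3.91605484e+01,
        1.61802809e-02,  9.92187095e-03, -1.60372888e-07]), 'position': array([ 0.2327408 , -0.57961453,  0.23051776]), 'ee_rot': array([ 9.81829914e-01,  1.89761594e-01, -1.73958710e-04, -7.26519955e-04]), 'ft_force': array([ 0.38436873, -0.32320095, -0.35908411]), 'torque': array([-0.00167072, -0.01424941, -0.07798468]), 'grip_width': 1.001947114437044}
scene {'fx': 399.18325020730464, 'fy': 399.18325020730464, 'cx': 318.5850668441407, 'cy': 203.9924412638445, 'dist': array([-0.05404999,  0.        ,  0.        ,  0.        ,  0.        ]), 'R': array([[-0.47454086, -0.88022293,  0.00430929],
       [-0.67207412,  0.35915463, -0.64755256],
       [ 0.56844291, -0.31018632, -0.7620086 ]]), 't': array([0.4767069 , 0.32757886, 0.70552173])}
side {'fx': 512.778595460897, 'fy': 512.778595460897, 'cx': 316.15067330476757, 'cy': 199.58624209725988, 'dist': array([-0.13315861,  0.        ,  0.        ,  0.        ,  0.        ]), 'R': array([[-0.9685664 , -0.24867985, -0.00612023],
       [-0.10504558,  0.4311894 , -0.89612562],
       [ 0.22548736, -0.86731426, -0.44375829]]), 't': array([0.56932806, 0.01188376, 0.98277838])}
```

View pics/scene0.png

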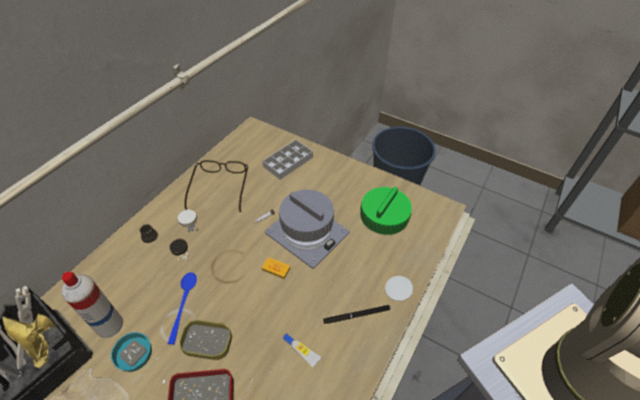

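View pics/side0.png

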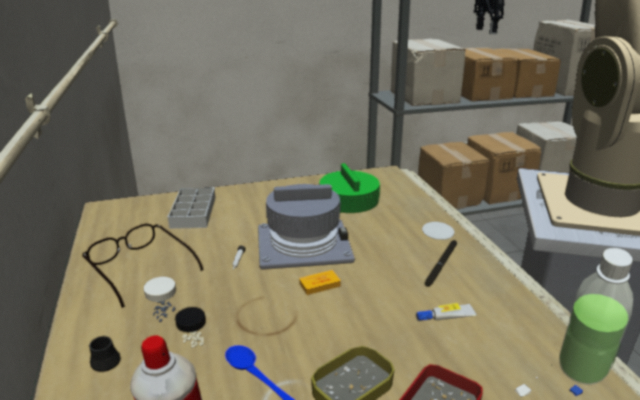

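The scene view shows the grey cover with its bar on the grey slab housing at (306,212), with the black switch at (330,244). There is also a green look-alike at (386,209), to be left alone. The orange packet is at (276,268) and the small driver at (264,216). The grey cover fits the description: it sits on the ribbed barrel and slab with the switch. Next I measure it and confirm it in an enlarged crop.

Run:
```python
from h import *
for n,box in [('scene',(250,170,420,290)),('side',(225,155,395,300))]:
    z=np.load(n+'0.npz');im,d=z['im'],z['d'];c=viewer.calibration(n)
    P=cloud(c,d);x0,y0,x1,y1=box
    cv2.imwrite(f'pics/{n}crop.png',cv2.resize(im[y0:y1,x0:x1,::-1],None,fx=4,fy=4,interpolation=cv2.INTER_CUBIC))
    m=np.zeros(d.shape,bool);m[y0:y1,x0:x1]=1
    m&=d>0
    hsv=cv2.cvtColor(im,cv2.COLOR_RGB2HSV)
    g=m&(hsv[...,1]<70)
    for nm,lo,hi in [('bar',.100,.120),('face',.083,.092),('slab',.009,.016)]:
        q=P[g&(P[...,2]>lo)&(P[...,2]<hi)]
        if len(q)<5: print(n,nm,len(q));continue
        xy=q[:,:2].astype(np.float32); r=cv2.minAreaRect(xy)
        e,v=np.linalg.eigh(np.cov(xy.T));
        print(n,nm,len(q),'med',np.median(q,0).round(4),'rect',np.round(r[0],4),np.round(r[1],4),round(r[2],1),'pca',np.degrees(np.arctan2(v[1,1],v[0,1])).round(1), cv2.minEnclosingCircle(xy))
    o=m&(hsv[...,0]>8)&(hsv[...,0]<25)&(hsv[...,1]>200)
    q=P[o]; print('packet',len(q),np.median(q,0).round(3), q.min(0).round(3),q.max(0).round(3))
    gg=(hsv[...,0]>50)&(hsv[...,0]<70)&(hsv[...,1]>150)&(d>0)&m
    q=P[gg]; print('green',len(q),np.median(q,0).round(3), q.min(0).round(3),q.max(0).round(3))
print('driver',plane(viewer.calibration('scene'),264,216,.012),plane(viewer.calibration('side'),239,256,.012))
```

```text
scene bar 272 med [0.5332 0.2841 0.1101] rect [0.5367 0.2835] [0.0912 0.0129] 20.8 pca -159.8 ((0.5365724563598633, 0.283738374710083), 0.04569696635007858)
scene face 1538 med [0.531  0.2919 0.0887] rect [0.5368 0.2829] [0.116  0.1168] 7.4 pca 110.4 ((0.5379341244697571, 0.28329727053642273), 0.05973278731107712)
scene slab 1123 med [0.4993 0.3122 0.0134] rect [0.529  0.2811] [0.4562 0.1588] 7.9 pca -159.6 ((0.536655604839325, 0.22536584734916687), 0.22939631342887878)
packet 211 [0.478 0.388 0.014] [0.454 0.362 0.008] [0.504 0.411 0.017]
green 1530 [0.488 0.099 0.039] [0.437 0.038 0.007] [0.554 0.153 0.065]
side bar 528 med [0.5365 0.2903 0.1079] rect [0.5354 0.2879] [0.09  0.013] 18.8 pca -160.4 ((0.5353282690048218, 0.288186639547348), 0.045095041394233704)
side face 1396 med [0.5272 0.3122 0.0892] rect [0.5364 0.2897] [0.1121 0.1156] 61.6 pca -164.6 ((0.537229597568512, 0.28664183616638184), 0.06054453179240227)
side slab 1643 med [0.5421 0.3297 0.0138] rect [0.554  0.2954] [0.1909 0.1302] 21.5 pca -169.6 ((0.5508288741111755, 0.2931846082210541), 0.10928680002689362)
packet 531 [0.482 0.394 0.014] [0.456 0.365 0.005] [0.51  0.416 0.016]
green 1504 [0.483 0.124 0.04 ] [0.438 0.041 0.007] [0.553 0.159 0.065]
driver [0.62210071 0.35253569 0.012     ] [0.6224592 0.3563384 0.012    ]
```

View pics/scenecrop.png

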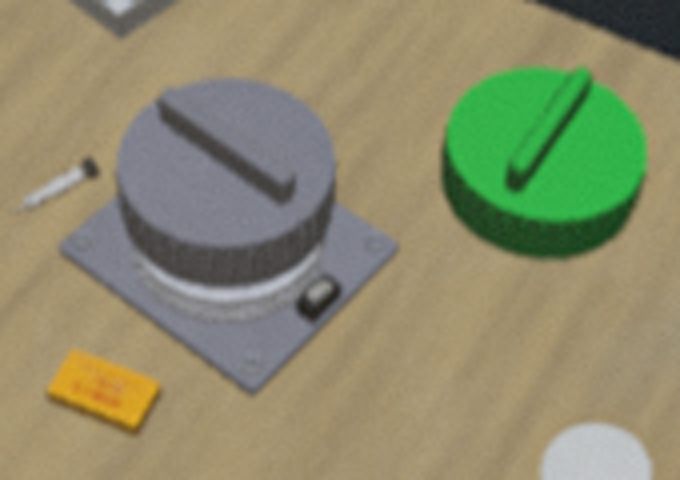

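The crop shows the cover I want: grey, with its bar, sitting on the slab with the rocker switch. The measured heights (0.110 bar top, 0.088 face) and bar size 91 x 13 mm agree with the description. Before moving I check that the transit path is free.

Run:
```python
from h import *
from scipy.spatial.transform import Rotation as Ro
for n in ['scene','side']:
    z=np.load(n+'0.npz');P=cloud(viewer.calibration(n),z['d']);ok=z['d']>0
    q=P[ok&(P[...,2]>.12)&(P[...,2]<1.2)]
    H={}
    for p in q: 
        if -.3<p[0]<1.1 and -1.3<p[1]<1: H.setdefault((round(p[0]*5)/5,round(p[1]*5)/5),[]).append(p[2])
    print(n,{k:(len(v),round(min(v),2),round(max(v),2)) for k,v in sorted(H.items()) if len(v)>20})
o=manip.get_obs();R=Ro.from_quat(o['ee_rot']).as_matrix();print(R.round(3))
p=o['position']
for t in [(.46,-.35,.26),(.58,0,.26),(.536,.2855,.20),(.536,.2855,.13)]:
    print(t,(R.T@(np.array(t)-p)).round(4)); p=np.array(t)
```

```text
scene {(0.0, 0.0): (6729, np.float64(0.12), np.float64(0.31)), (0.4, 0.8): (947, np.float64(0.12), np.float64(0.17)), (0.6, 0.8): (3236, np.float64(0.12), np.float64(0.26)), (0.8, -1.2): (837, np.float64(0.12), np.float64(0.19)), (0.8, 0.4): (3774, np.float64(0.12), np.float64(0.45)), (0.8, 0.6): (21563, np.float64(0.12), np.float64(0.52)), (0.8, 0.8): (6180, np.float64(0.12), np.float64(0.42)), (1.0, -1.0): (140, np.float64(0.12), np.float64(0.15)), (1.0, 0.0): (119, np.float64(0.12), np.float64(0.29)), (1.0, 0.2): (4389, np.float64(0.12), np.float64(0.37)), (1.0, 0.4): (6244, np.float64(0.12), np.float64(0.43))}
side {(0.0, 0.0): (9401, np.float64(0.12), np.float64(0.4)), (0.2, -0.6): (730, np.float64(0.25), np.float64(0.34)), (0.2, 0.4): (209, np.float64(0.12), np.float64(0.18)), (0.2, 0.6): (2270, np.float64(0.12), np.float64(0.18)), (0.4, -1.0): (208, np.float64(0.12), np.float64(0.29)), (0.6, -1.2): (1291, np.float64(0.12), np.float64(0.27)), (0.6, -1.0): (326, np.float64(0.12), np.float64(0.29)), (0.6, 0.8): (3190, np.float64(0.12), np.float64(0.18)), (0.8, -1.2): (1948, np.float64(0.12), np.float64(0.27)), (0.8, -1.0): (55, np.float64(0.12), np.float64(0.27)), (0.8, 0.4): (2527, np.float64(0.12), np.float64(0.41)), (0.8, 0.6): (3937, np.float64(0.12), np.float64(0.32)), (1.0, -1.2): (47, np.float64(0.12), np.float64(0.27)), (1.0, -1.0): (2218, np.float64(0.12), np.float64(0.28)), (1.0, 0.0): (56, np.float64(0.2), np.float64(0.25)), (1.0, 0.2): (3715, np.float64(0.12), np.float64(0.4)), (1.0, 0.4): (5130, np.float64(0.12), np.float64(0.41))}
[[ 0.928  0.373 -0.001]
 [ 0.373 -0.928  0.001]
 [-0.    -0.001 -1.   ]]
(0.46, -0.35, 0.26) [ 0.2965 -0.1285 -0.0292]
(0.58, 0, 0.26) [ 0.2418 -0.2801  0.0003]
(0.536, 0.2855, 0.2) [ 0.0655 -0.2813  0.0604]
(0.536, 0.2855, 0.13) [0.     0.0001 0.07  ]
```

Request:
{"api": "move_arm", "payload": {"deltas": [[0.042, -0.018, -0.004, 0, 0, 0, 1], [0.042, -0.018, -0.004, 0, 0, 0, 1], [0.042, -0.018, -0.004, 0, 0, 0, 1], [0.042, -0.018, -0.004, 0, 0, 0, 1], [0.042, -0.018, -0.004, 0, 0, 0, 1], [0.042, -0.018, -0.004, 0, 0, 0, 1], [0.044, -0.02, -0.005, 0, 0, 0, 1], [0.034, -0.04, 0, 0, 0, 0, 1], [0.034, -0.04, 0, 0, 0, 0, 1], [0.034, -0.04, 0, 0, 0, 0, 1]]}}

```text
clock: 1.35
position: [0.51, -0.1999, 0.26]
ee_rot: [0.982, 0.19, -0.0, -0.0]
ft_force: [0.4, -0.7, 0.4]
grip_width: 0.997
```

Request:
{"api": "move_arm", "payload": {"deltas": [[0.034, -0.04, 0, 0, 0, 0, 1], [0.034, -0.04, 0, 0, 0, 0, 1], [0.034, -0.04, 0, 0, 0, 0, 1], [0.036, -0.04, 0, 0, 0, 0, 1], [0.011, -0.047, 0.01, 0, 0, 0, 1], [0.011, -0.047, 0.01, 0, 0, 0, 1], [0.011, -0.047, 0.01, 0, 0, 0, 1], [0.011, -0.047, 0.01, 0, 0, 0, 1], [0.011, -0.047, 0.01, 0, 0, 0, 1], [0.011, -0.046, 0.01, 0, 0, 0, 1]]}}

```text
clock: 2.6
position: [0.5344, 0.2849, 0.1997]
ee_rot: [0.982, 0.19, -0.0, 0.0]
ft_force: [0.1, -0.2, 0.4]
grip_width: 1.001
```

Run:
```python
from h import *
from scipy.spatial.transform import Rotation as Ro
o=manip.get_obs();im,d=viewer.camera('wrist');c=viewer.calibration('wrist')
T=np.array(c['T_tool_cam']);W=np.eye(4);W[:3,:3]=Ro.from_quat(o['ee_rot']).as_matrix();W[:3,3]=o['position'];X=W@T
c['R']=X[:3,:3].T;c['t']=-X[:3,:3].T@X[:3,3]
P=cloud(c,d);cv2.imwrite('pics/wrist1.png',im[...,::-1])
print(o['position'],o['joint_pos'].round(2),T[:3,3])
# restrict to near the cover
near=(d>0)&(np.hypot(P[...,0]-.536,P[...,1]-.2855)<.062)
for nm,lo,hi in [('bar',.104,.118),('face',.083,.093)]:
    q=P[near&(P[...,2]>lo)&(P[...,2]<hi)];xy=q[:,:2].astype(np.float32);r=cv2.minAreaRect(xy)
    print(nm,len(q),np.median(q,0).round(4),np.round(r[0],4),np.round(r[1],4),round(r[2],1))
```

```text
[0.53435439 0.28494477 0.19966828] [-0.06  0.38 -0.65  1.53  0.23  1.31 -1.92] [ 0.07468103 -0.00074464 -0.14314199]
bar 1462 [0.5402 0.2864 0.11  ] [0.5367 0.2851] [0.0903 0.012 ] 20.0
face 11117 [0.5402 0.2873 0.0875] [0.5361 0.2844] [0.1166 0.1167] 64.5
```

View pics/wrist1.png

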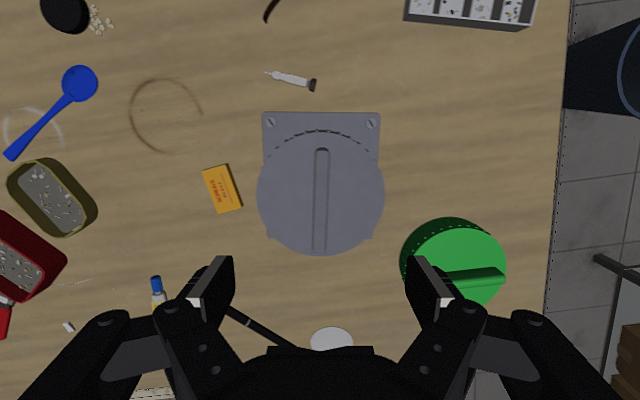

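The wrist view shows the grey cover with its bar at (321,200). It gives bar centre (0.5367, 0.2851), yaw 20.0°, size 90 x 12 mm and heights 0.110/0.0875, all consistent with the description. The jaws straddle the bar, with the green one outside them at (450,260). I'll align and descend.

Request:
{"api": "move_arm", "payload": {"deltas": [[0.0022, 0.0007, 0.02, 0, 0, 1.9, 1], [0, 0, 0.035, 0, 0, 0, 0.2], [0, 0, 0.03, 0, 0, 0, 0], [0, 0, 0.02, 0, 0, 0, -0.2], [0, 0, 0.003, 0, 0, 0, -0.4], [0, 0, 0, 0, 0, 0, -0.4]], "force": 20}}

```text
clock: 3.4
position: [0.5375, 0.2841, 0.0931]
ee_rot: [0.985, 0.173, 0.0, -0.0]
ft_force: [0.8, 0.2, -0.5]
grip_width: 0.297
```

Request:
{"api": "move_arm", "payload": {"deltas": [[0, -0.001, 0, 0, 0, 0, -0.6], [0, 0, 0, 0, 0, 0, -0.9], [0, 0, 0, 0, 0, 0, -0.9], [0, 0, 0, 0, 0, 0, -0.9]], "force": 20}}

```text
clock: 3.9
position: [0.5373, 0.2853, 0.0934]
ee_rot: [0.985, 0.173, 0.001, -0.0]
ft_force: [-0.2, -0.5, 5.7]
grip_width: 0.133
```

Request:
{"api": "move_arm", "payload": {"deltas": [[0, 0, 0.003, 0, 0, 0, -0.9], [0, 0, 0.003, 0, 0, 0, -0.9], [0, 0, 0.002, 0, 0, 0, -0.9], [0, 0, 0, 0, 0, 0, -0.9]], "force": 30}}

```text
clock: 4.4
position: [0.5374, 0.2853, 0.0856]
ee_rot: [0.985, 0.173, 0.001, -0.0]
ft_force: [-2.0, -0.8, 8.1]
grip_width: 0.135
```

```bash
cat > f.py <<'E'
from h import *
import sys
for n in ['side','scene']:
    im,d=viewer.camera(n);c=viewer.calibration(n);P=cloud(c,d)
    cv2.imwrite(f'pics/{n}_{sys.argv[1]}.png',im[...,::-1])
    P0=cloud(c,np.load(n+'0.npz')['d'])
    rr=np.hypot(P[...,0]-.5367,P[...,1]-.2851);r0=np.hypot(P0[...,0]-.5367,P0[...,1]-.2851)
    for nm,Q,r in(('before',P0,r0),('now',P,rr)):
        m=(r<.053)&(r>.035)&(Q[...,2]>.07)&(Q[...,2]<.105);print(n,nm,m.sum(),np.median(Q[m][:,2]).round(4))
E
python3 f.py press; python3 -c "
from h import *;o=manip.get_obs();print(o['clock'],o['position'],o['ft_force'],o['joint_pos'].round(2))"
```

```text
side before 614 0.0895
side now 693 0.0817
scene before 786 0.0888
scene now 687 0.0809
4.5 [0.53737929 0.28530345 0.08564744] [-0.86932701 -0.58134793  8.57681978] [-0.09  0.49 -0.61  1.65  0.3   1.1  -2.  ]
```

The cover is down by 7.8 mm in both views, past the 6 mm needed. I'll now turn it counter-clockwise, which is negative about tool z, and check after the first part.

Request:
{"api": "move_arm", "payload": {"deltas": [[0, 0, 0, 0, 0, -5, -0.9], [0, 0, 0, 0, 0, -7, -0.9], [0, 0, 0, 0, 0, -7, -0.9]]}}

```text
clock: 4.88
position: [0.5378, 0.2855, 0.0859]
ee_rot: [0.942, 0.335, 0.001, -0.0]
ft_force: [-0.1, -0.1, 7.8]
grip_width: 0.131
```

Yaw is now 39.1°, up from 19.9°, so it turns easily with no side force. I'll continue to about 88° of turn in total.

Request:
{"api": "move_arm", "payload": {"deltas": [[0, 0, 0, 0, 0, -8, -0.9], [0, 0, 0, 0, 0, -8, -0.9], [0, 0, 0, 0, 0, -8, -0.9], [0, 0, 0, 0, 0, -8, -0.9], [0, 0, 0, 0, 0, -8, -0.9], [0, 0, 0, 0, 0, -8, -0.9], [0, 0, 0, 0, 0, -8, -0.9], [0, 0, 0, 0, 0, -8, -0.9], [0, 0, 0, 0, 0, -5, -0.9], [0, 0, 0, 0, 0, 0, -0.9]]}}

```text
clock: 6.12
position: [0.5378, 0.2854, 0.0857]
ee_rot: [0.588, 0.809, 0.001, 0.001]
ft_force: [1.0, -0.6, 7.2]
grip_width: 0.131
```

```bash
python3 f.py turn; python3 -c "
from h import *;o=manip.get_obs();print(o)"
```

```text
side before 614 0.0895
side now 868 0.0817
scene before 786 0.0888
scene now 693 0.081
{'clock': 6.225, 'joint_pos': array([ 0.11566091,  0.58193133, -0.89556797,  1.63430726,  0.48740833,
        1.1613158 , -0.58394476]), 'joint_velocities': array([-0.0025334 , -0.00044555,  0.00265311,  0.0023562 , -0.00121225,
        0.00113146, -0.0016184 ]), 'tau': array([ 9.50318598e-02, -5.64131570e+01, -1.46720892e+01, -2.94680268e+01,
        8.88151972e-04, -6.27024123e-02, -3.50675220e-02]), 'position': array([0.53775993, 0.28538803, 0.08577123]), 'ee_rot': array([5.87981925e-01, 8.08872932e-01, 1.19173073e-03, 6.44664960e-04]), 'ft_force': array([0.48428825, 0.21156756, 7.76962145]), 'torque': array([-0.03932488,  0.01081924,  0.01518972]), 'grip_width': 0.1336792179134062}
```

The tool has turned 88° with negligible torque, which is inside the 80 to 100° window. I'll let the cover up while still holding it.

Request:
{"api": "move_arm", "payload": {"deltas": [[0, 0, -0.004, 0, 0, 0, -0.9], [0, 0, -0.005, 0, 0, 0, -0.9], [0, 0, -0.005, 0, 0, 0, -0.9], [0, 0, -0.004, 0, 0, 0, -0.9], [0, 0, 0, 0, 0, 0, -0.9], [0, 0, 0, 0, 0, 0, -0.9]]}}

```text
clock: 6.98
position: [0.5368, 0.2847, 0.1021]
ee_rot: [0.588, 0.809, -0.0, 0.0]
ft_force: [1.1, 0.9, 3.1]
grip_width: 0.133
```

```bash
python3 f.py up
```

```text
side before 614 0.0895
side now 746 0.098
scene before 786 0.0888
scene now 678 0.0972
```

The cover is up 8.5 mm, free of the lugs and still pushed by the spring. I'll open gently, then withdraw upward.

Request:
{"api": "move_arm", "payload": {"deltas": [[0, 0, 0, 0, 0, 0, -0.6], [0, 0, 0, 0, 0, 0, -0.5], [0, 0, 0, 0, 0, 0, -0.4], [0, 0, -0.005, 0, 0, 0, -0.4], [0, 0, -0.02, 0, 0, 0, -0.4], [0, 0, -0.04, 0, 0, 0, -0.4], [0, 0, -0.05, 0, 0, 0, -0.4], [0, 0, -0.03, 0, 0, 0, -0.4], [0, 0, 0, 0, 0, 0, -0.4], [0, 0, 0, 0, 0, 0, -0.4]]}}

```text
clock: 8.32
position: [0.5366, 0.2847, 0.2475]
ee_rot: [0.588, 0.809, -0.0, 0.0]
ft_force: [0.8, -0.9, 0.0]
grip_width: 0.301
```

```bash
python3 f.py end
python3 - <<'E'
from h import *
from scipy.spatial.transform import Rotation as Ro
o=manip.get_obs();im,d=viewer.camera('wrist');c=viewer.calibration('wrist')
T=np.array(c['T_tool_cam']);W=np.eye(4);W[:3,:3]=Ro.from_quat(o['ee_rot']).as_matrix();W[:3,3]=o['position'];X=W@T
c['R']=X[:3,:3].T;c['t']=-X[:3,:3].T@X[:3,3]
P=cloud(c,d);cv2.imwrite('pics/wrist_end.png',im[...,::-1])
near=(d>0)&(np.hypot(P[...,0]-.5367,P[...,1]-.2851)<.07)
for nm,lo,hi in [('bar',.115,.130),('face',.094,.108)]:
    q=P[near&(P[...,2]>lo)&(P[...,2]<hi)];xy=q[:,:2].astype(np.float32);r=cv2.minAreaRect(xy)
    A=np.c_[xy-xy.mean(0),np.ones(len(q))];s=np.linalg.lstsq(A,q[:,2],rcond=None)[0]
    print(nm,len(q),np.median(q,0).round(4),np.round(r[0],4),np.round(r[1],4),round(r[2],1),'tilt',np.hypot(s[0],s[1]).round(4))
for n in('scene','side'):
    cs=viewer.calibration(n);im=cv2.imread(f'pics/{n}_end.png')[...,::-1];im0=np.load(n+'0.npz')['im']
    f=[]
    for i in(im0,im):
        h=cv2.cvtColor(np.ascontiguousarray(i),cv2.COLOR_RGB2HSV);m=cv2.inRange(h,(8,200,120),(25,255,255));m[:255]=0;m[300:]=0;m[:,:240]=0;m[:,350:]=0
        v,u=np.nonzero(m);f.append(plane(cs,u.mean(),v.mean(),.012).round(4))
    print('packet',n,f)
print(o['clock'],o['position'],o['ft_force'])
E
```

```text
side before 614 0.0895
side now 816 0.1014
scene before 786 0.0888
scene now 779 0.1007
bar 1154 [0.5351 0.2878 0.1219] [0.5363 0.2841] [0.0118 0.0913] 17.7 tilt 0.0055
face 8804 [0.5342 0.2878 0.0996] [0.5362 0.2835] [0.1165 0.1172] 64.5 tilt 0.002
packet scene [array([0.4789, 0.3869, 0.012 ]), array([0.4792, 0.3867, 0.012 ])]
packet side [array([0.4817, 0.3921, 0.012 ]), array([0.4818, 0.3921, 0.012 ])]
8.425 [0.53644125 0.28446148 0.24659519] [-0.10944474  0.4730424  -0.75235133]
```

View pics/side_end.png

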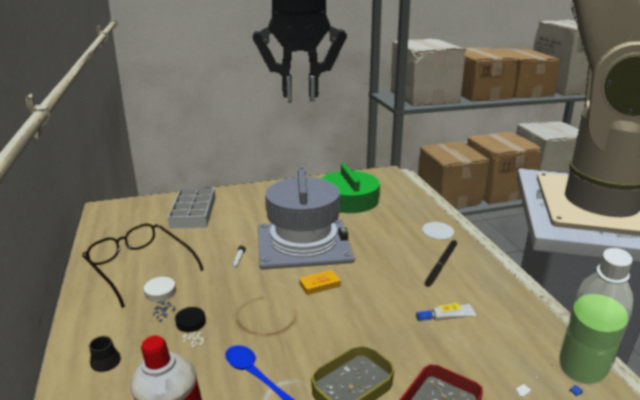

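View pics/scene_end.png

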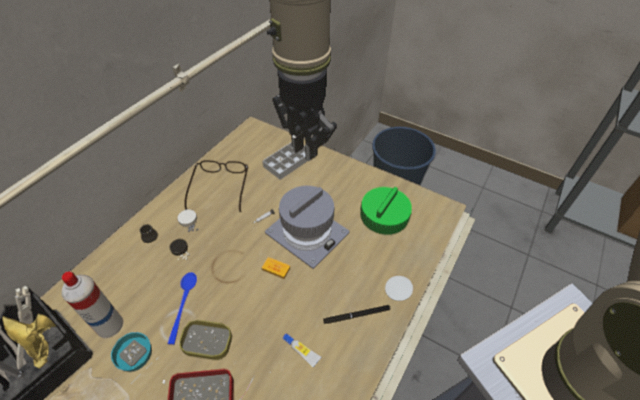

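Both views show the cover raised and level, with its bar turned (side view at (303,185), scene view at (306,205)). The driver at (240,256) in the side view, the packet at (320,282) and the green cover have not moved, and the gripper is clear. Handing in.

```bash
python3 -c "
from workcell import manip
print(manip.hand_in())"
```

```text
the job is handed in; nothing more can be done
None
```

I gripped the grey cover's bar and pressed it down 7.8 mm. I then turned it 88° counter-clockwise, let it rise on its spring, released it and withdrew upward. I handed in at about 8.4 s; no verdict is reported.

| Check | Last measurement | Needed |
|---|---|---|
| Cover face height | 99.6 mm (wrist); about 100.7 and 101.4 mm (scene, side) | 94 to 106 mm |
| Cover tilt | about 0.002 rad | below 0.12 rad |
| Cover centre, shift from the position measured at the start | about 1 mm | within 10 mm of the housing axis |
| Packet movement | below 0.5 mm in both views | below 30 mm |

- **Screwdriver:** I checked it only by eye; it looked unmoved.
- **Centring:** I measured against where the cover sat at the start, not the housing itself.
- **Contact:** The gripper stood about 12 cm above the bar, with no meaningful force on the wrist.
- **Disagreements:** The scene and side cameras read 1 to 2 mm higher than the wrist camera throughout. No check failed.

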